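# Seat the tin on the roller mixer and set it to fast

### The job

Get the tin roller ready to mix: with your fingertips, push the paint tin lying on the rollers along until its base is right up against the rubber stop pad, and then push the speed lever from off, past its first notch (slow), all the way to its second stop (fast) and leave it there. Only push: never lift the tin off the rollers, and leave the other things on the bench and on the mixer where they are.

Things in the scene. Friction and masses are not known exactly. Their poses are not given: they have to be found in the camera images.
- mixer: Tin roller (paint mixer), grey sheet steel, fixed; origin on the bench under the middle of its roller bed. x: across the rollers, away from the operator (front is -x); y: along the rollers, towards the motor box; z up. Yaw within 0.35 rad. Sizes in mm. Footprint x -110 to 110, y -197 to 185. Motor box y 85 to 185, 140 high. Bed beside the rollers 42 high; end plate at y -197 to -185, 84 high.
- roller_mid (a point): midpoint between the two black rubber rollers, mixer (0, -54, 62), axes as the mixer's. The rollers are 32 in diameter, lie along y at x = -34 and +34, axes 62 above the bench, from y -185 to 77. They do not turn while switched off.
- stop_pad (a point): middle of the face of the black rubber stop pad, 94 wide (y face, z 70 to 130), on the motor box's wall at the end of the rollers; at mixer (0, 77, 112), level with the lying tin's axis; axes as the mixer's. The face looks along -y, towards the tin.
- tin: white paint tin lying in the trough between the rollers, 105 long, 89 in diameter over its end rims, 0.4 to 0.9 kg, too wide for a gripper. Origin at its middle on its axis, 112 above the bench (top 157). Its y is its axis: base at +y facing the stop pad, lid at -y. Starts 40 to 100 short of the pad; slides with 2 to 8 N. Home: origin 52.5 from the pad.
- tin_lid (a point): centre of the tin's flat lid, the end away from the stop pad (105 from its base), 112 above the bench; pushing it along mixer +y slides the tin to the pad
- speed_lever (a joint): speed lever's angle, rad: 0 = off, leaning 18 deg to the mixer's front (-x); 0.32 = first notch (slow), upright; 0.64 = fast, second and last stop, leaning 18 deg to +x. A spring plunger on a cam clicks it into each: leaving off or the first notch takes 4 N along its arc, to 15 N if the finger drags on the knob; let go in between, it springs to a notch; past 0.5 it goes on to fast. Starts at off.
- lever_knob (a point): centre of the lever's black ball knob, 28 in diameter, on a steel rod 9 in diameter, 165 from the pivot. 217 above the bench at off and at fast, 225 upright; it moves along mixer x from -52 to +52, at mixer y 135.
- lever_pivot (a point): the lever's pivot, fixed at mixer (0, 135, 60), inside the motor box; axes as the mixer's; the lever turns about its y. A steel cam plate stands beside the rod on the +y side, its top about 166 above the bench.
- sample_pot: sample pot, a small upright paint tin 41 across and 42 tall, standing on the mixer's front ledge (ledge 42 above the bench); a bystander; origin under its centre
- wax_tin: low wide upright tin, 103 across, 65 tall, on the bench; a bystander; origin under its centre
- spare_tin: small upright paint tin, 58 across, 62 tall, on the bench; a bystander; origin under its centre
- mug: white mug, 80 across with a handle, 92 tall, on the bench; a bystander; origin under its centre
- beaker: clear plastic measuring beaker, 68 across, 85 tall, on the bench; a bystander; origin under its centre
- brush: paint brush lying on the bench in front of the mixer, along its own x; a bystander; origin at the middle of its length
- tin_opener: wooden-handled flat screwdriver used as tin opener, 170 long, lying on the bench in front of the mixer, along its own x; a bystander; origin at the middle of its length
Not all that is in view belongs to the job. Leave any green, orange or yellow look-alike of the tin alone.

How it is judged:
On the way, in this order (a step that is already met when the one before it is completed fails the run):
1. the tin on the rollers is pushed up against the stop pad (y of tin in the frame of stop_pad above -0.0565 m and x of tin in the frame of stop_pad between -0.008 and 0.008 m and z of tin in the frame of stop_pad between -0.008 and 0.008 m and angle between the y axis of tin and the y axis of stop_pad, either way round below 0.08 rad), for 0.2 s.
2. the speed lever is past the first notch and at its second stop (value of joint speed_lever above 0.605 rad), for 0.2 s.
At the end, for the whole second after the job is handed in: The tin lies in the trough of the rollers, along them (within 0.08 rad; axis within 8 mm across and up), at rest, its base within 4 mm of the stop pad, and the lever reads over 0.605 rad (fast stop at 0.64) (all of step 1 and value of joint speed_lever above 0.605 rad and linear speed of tin below 0.02 m/s); the robot touches nothing.
It fails at once if the tin is lifted from the rollers by more than 15 mm (z of tin in the frame of stop_pad above 0.015 m).
It fails at once if one of the other things on the bench or the mixer is moved by more than 20 mm (distance of any of sample_pot, wax_tin, spare_tin, mug, beaker, brush, tin_opener from where it was at the start of the episode above 0.02 m).
It also fails if it takes over 48 s, if anything falls off the work surface, if the arm or the gripper's body presses on something with over 40 N, if the wrist force passes 120 N, or if a joint passes its speed limit or range.

### The arm

A 6-joint arm with a two-finger parallel gripper is mounted at the origin on the work surface. World frame = base frame: x ahead of the robot, y to its left, z up, the work surface at z = 0. Lengths are in m, angles in rad, forces in N, time in s.
With the tool pointing down it reaches from about 0.375 to 0.9 m from the base axis. Payload 3.1 kg.
Tool frame: the origin (TCP) lies at the very end of the fingers, on their centre line; the grasp point (between the pads) lies 19 mm behind it; z points along the fingers, y is the line along which they close (so a half turn about z gives the same grasp; the last joint's range is limited). The gripper opens to 87 mm and grips with 3 to 60 N. Pads are 19 mm wide; open, the fingers measure 117 mm over their backs; the gripper's body (75 mm by 190 mm) begins 51 mm behind the grasp point.
Start: joints at [1.012, 0.527, 1.433, -0, 1.181, -0.178], TCP at [0.232, 0.58, 0.223] pointing down, gripper open.
Joint ranges: [-3.08, 3.08], [-0.75, 2.2], [0.22, 2.44], [-1.43, 4.57], [0, 2.65], [-2.85, 2.85]. Speed limits (rad/s): [2.79, 2.79, 3.14, 3.14, 3.14, 3.14].

### API

Orientations are given as a unit quaternion [x, y, z, w].
In Python, from rig import robot gives the robot as it stands. The module is installed in compiled form; this text tells all that it offers.
- The arm moves only by the tool play_rows, never from a script. Its argument "steps" is one flat list of numbers, 5 for each row, row after row: the opening, from -1 (shut) to 1 (fully open), then the shift along the tool's x, y, z as a fraction of full scale, then the turn about the tool's z as a fraction of full scale. In form: [claw, tx, ty, tz, twist, claw, tx, ty, tz, twist, ...]. A call has exactly 10 rows; each row shifts and turns the commanded pose from where the row before left it, along the tool's axes as they then stand; what a row does not reach is not made up. Full scale, the value 1, is 0.03 m for a shift and 0.1 rad for a turn. A row lasts 1/10 s, in which the tool goes at most 50 mm and 8.59 degrees, less where a joint would pass 70% of its speed; a pose out of reach is approached as far as the arm can. A call with a number of a shift or a turn outside -1 to 1 is refused whole. A call with a gripper value outside its range is refused whole. The fingers move at their own pace and stop on an object; "grip_force" is the grip in N (left out, the last holds). Time passes only in rows, so rows that do not move let the fingers close, or fill a call up. It gives the time, the measured TCP pose, the force, the opening and the grip force at its end, in the units of the state.
- robot.get_obs(): the state, without advancing time (a new reading comes with each control period).
- robot.camera(name): name is "scene" or "top"; returns a dict with "image" (384x512x3 uint8, red, green, blue), "mtx" (3x3 intrinsics, pixels), "rvec" (rotation vector, rad) and "tvec" (3), from world to camera coordinates, as OpenCV has them. Camera axes: x right, y down, z forward; pixel columns grow to the right and rows downward; lengths in m; the calibration is good to about 2 mm. A picture is of the moment at which its call begins. There is no depth.
- robot.hand_in(): hands the job in; it is judged then, once.
The state is a dict: "time": time; "q": joint angles; "joint_velocities": joint speeds; "joint_torque": joint torques, N m; "position": TCP position; "tool_rot": TCP orientation; "ft_force": force on the tool from outside, world axes, zero at the start; "moment": the same for the moment, N m; "grip_width": finger opening in m; "grip_force": force on a finger pad.
Only numpy, scipy, OpenCV 4.12 (cv2) and the standard library are available. Lean on these libraries where they do the work, as an engineer would, in place of code of your own. Each camera call takes 0.05 s, during which the arm holds its last target. There are 200 camera calls.

## Working session

There is one attempt and no reset: what is moved stays moved. The work goes in short steps, Python scripts to look and compute and a tool call to move; the robot and the scene stay as the last step left them, time stands still between calls to the robot, and variables do not carry over. Pictures are saved under pics/ and viewed, at most 10 in all, crops included, and the job is handed in when it is done.

Besides the shell and the picture viewer there is one more tool, called after "Emit:" as name(argument=value, ...) on one line, values as JSON. play_rows: Moves the arm, as the interface text tells. Shift numbers are shares of 0.03 m and turn numbers shares of 0.1 rad, none past 1 either way. Its arguments: {"type":"object","properties":{"steps":{"type":"array"},"grip_force":{"type":"number"}},"required":["steps"]}

```bash
mkdir -p pics
cat > h.py <<'E'
import numpy as np, cv2
from rig import robot
def ray(c,px):
    R,_=cv2.Rodrigues(np.array(c["rvec"],float)); t=np.array(c["tvec"],float).ravel()
    p=cv2.undistortPoints(np.array([[px]],float),np.array(c["mtx"],float),None)[0,0]
    return -R.T@t, R.T@np.array([p[0],p[1],1.])
def onz(c,px,z):
    o,d=ray(c,px); return o+d*(z-o[2])/d[2]
def proj(c,P):
    return cv2.projectPoints(np.array(P,float).reshape(-1,3),np.array(c["rvec"],float),np.array(c["tvec"],float),np.array(c["mtx"],float),None)[0][:,0]
E
python3 - <<'E'
from h import *
import pickle
o=robot.get_obs();print(o)
C={n:robot.camera(n) for n in("scene","top")}
pickle.dump(C,open("c.pkl","wb"))
for n,c in C.items():
    print(n,ray(c,(256,192)))
    cv2.imwrite(f"pics/{n}.png",cv2.resize(c["image"][:,:,::-1],(768,576),interpolation=cv2.INTER_CUBIC))
E
```

```text
{'time': 0.0, 'q': array([ 1.01150462e+00,  5.28479876e-01,  1.43387887e+00, -2.13575098e-05,
        1.18141585e+00, -1.78515047e-01]), 'joint_velocities': array([-5.60709753e-05,  5.52567469e-04, -1.70789370e-03, -1.84212249e-04,
       -5.76617827e-04,  5.73404084e-04]), 'joint_torque': array([-1.55751128e-03, -4.40050256e+01, -1.76586199e+01,  6.32878882e-02,
        5.83287387e-02, -1.55605203e-04]), 'position': array([0.23187027, 0.57961282, 0.22157068]), 'tool_rot': array([ 1.89236119e-01,  9.81931006e-01, -1.02113841e-03, -3.84187020e-04]), 'ft_force': array([ 0.1227761 ,  0.21127893, -0.40275793]), 'moment': array([ 0.05688296, -0.00255298,  0.05544725]), 'grip_force': 0.0, 'grip_width': 0.08658165168561265}
scene (array([1.12654302, 0.04647782, 0.83548036]), array([-0.64364088, -0.10670328, -0.75793476]))
top (array([ 0.43455282, -0.02042631,  1.3432524 ]), array([ 0.1009307,  0.007533 , -0.9948932]))
```

View pics/scene.png

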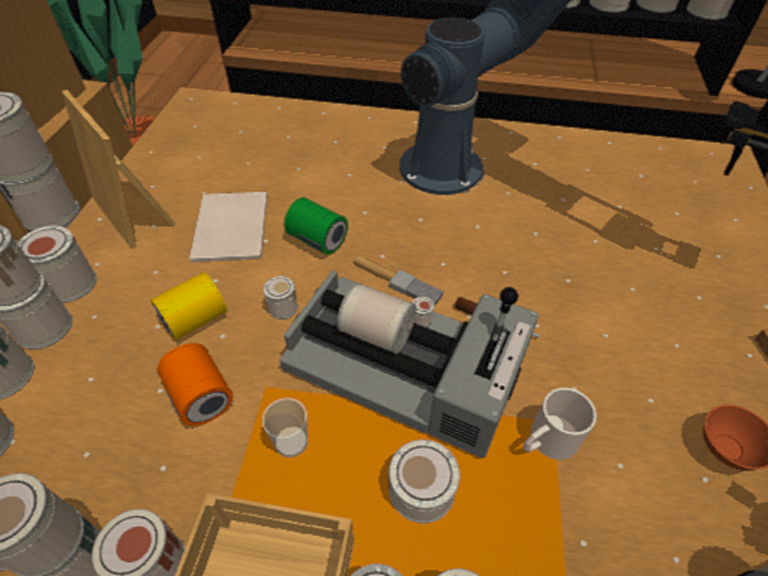

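View pics/top.png

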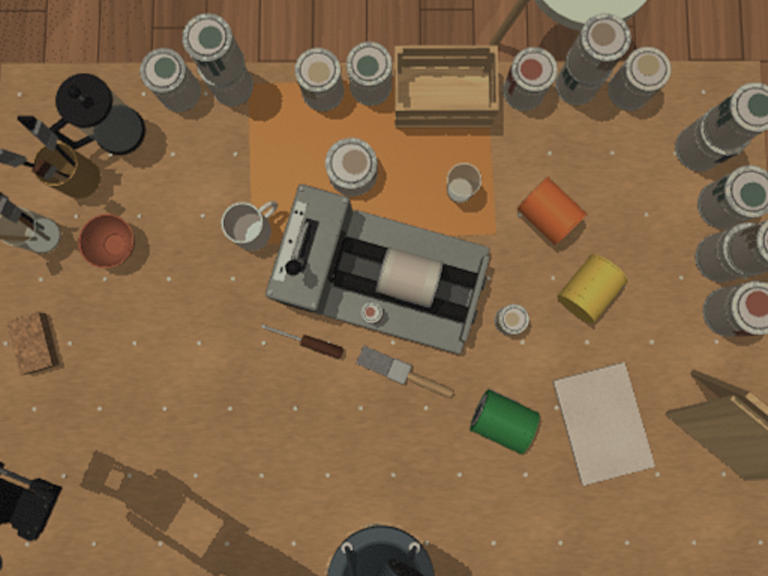

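The scene view shows the mixer near (410,360), with the white tin at (375,318) and the knob at (509,296). In the top view the tin is at (408,277), the knob at (293,267), the sample pot at (372,313) and the spare tin at (513,320). I'll zoom in on the top view for the corners.

Run:
```python
from h import *
import pickle
C=pickle.load(open("c.pkl","rb"))
t=C["top"]["image"][115:240,170:340,::-1]; s=C["scene"]["image"]
cv2.imwrite("pics/topz.png",cv2.resize(t,None,fx=4.5,fy=4.5,interpolation=cv2.INTER_CUBIC))
# knob
for n,(x0,y0,x1,y1) in {"scene":(325,185,352,210),"top":(186,168,206,188)}.items():
    im=C[n]["image"][y0:y1,x0:x1].max(2)
    m=(im<45).astype(np.uint8); k,l,st,ce=cv2.connectedComponentsWithStats(m)
    for i in range(1,k): 
        if st[i,4]>8: print(n,st[i]+[x0,y0,0,0,0],ce[i]+[x0,y0])
# tin white mask top
im=C["top"]["image"].astype(int); hsv=cv2.cvtColor(C["top"]["image"],cv2.COLOR_RGB2HSV)
for y in (170,178,186,194): print([tuple(v) for v in im[y,245:300:6]])
```

```text
scene [334 192  11  17 128] [338.28125   199.0390625]
top [190 168  16  15 114] [197.43859649 176.18421053]
[(np.int64(28), np.int64(27), np.int64(27)), (np.int64(30), np.int64(29), np.int64(26)), (np.int64(111), np.int64(109), np.int64(99)), (np.int64(150), np.int64(139), np.int64(122)), (np.int64(140), np.int64(128), np.int64(112)), (np.int64(122), np.int64(111), np.int64(97)), (np.int64(111), np.int64(109), np.int64(97)), (np.int64(114), np.int64(114), np.int64(102)), (np.int64(115), np.int64(114), np.int64(102)), (np.int64(116), np.int64(115), np.int64(104))]
[(np.int64(70), np.int64(69), np.int64(64)), (np.int64(70), np.int64(69), np.int64(64)), (np.int64(178), np.int64(171), np.int64(149)), (np.int64(171), np.int64(156), np.int64(136)), (np.int64(167), np.int64(152), np.int64(134)), (np.int64(163), np.int64(149), np.int64(131)), (np.int64(160), np.int64(146), np.int64(128)), (np.int64(157), np.int64(149), np.int64(128)), (np.int64(127), np.int64(124), np.int64(110)), (np.int64(24), np.int64(26), np.int64(24))]
[(np.int64(17), np.int64(18), np.int64(19)), (np.int64(72), np.int64(70), np.int64(65)), (np.int64(157), np.int64(149), np.int64(129)), (np.int64(164), np.int64(151), np.int64(132)), (np.int64(167), np.int64(152), np.int64(134)), (np.int64(171), np.int64(157), np.int64(138)), (np.int64(171), np.int64(156), np.int64(137)), (np.int64(175), np.int64(167), np.int64(146)), (np.int64(30), np.int64(31), np.int64(28)), (np.int64(21), np.int64(21), np.int64(21))]
[(np.int64(24), np.int64(25), np.int64(24)), (np.int64(71), np.int64(69), np.int64(63)), (np.int64(114), np.int64(103), np.int64(92)), (np.int64(128), np.int64(117), np.int64(102)), (np.int64(139), np.int64(127), np.int64(112)), (np.int64(148), np.int64(136), np.int64(119)), (np.int64(153), np.int64(144), np.int64(125)), (np.int64(160), np.int64(152), np.int64(132)), (np.int64(50), np.int64(49), np.int64(45)), (np.int64(49), np.int64(48), np.int64(45))]
```

View pics/topz.png

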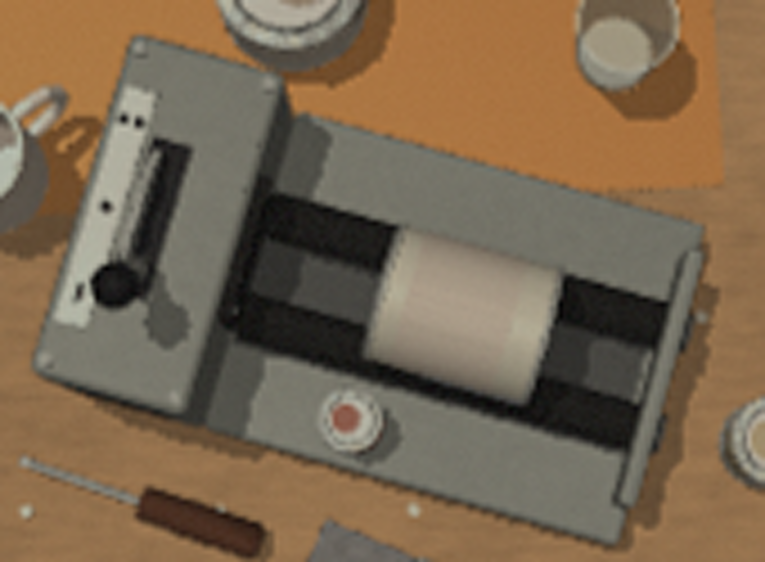

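```bash
cat >> h.py <<'E'
def M(p,P):  # mixer->world
    c,s=np.cos(P[2]),np.sin(P[2]); p=np.array(p,float).reshape(-1,3)
    return np.c_[P[0]+c*p[:,0]-s*p[:,1],P[1]+s*p[:,0]+c*p[:,1],p[:,2]]
E
python3 - <<'E'
from h import *
import pickle
from scipy.optimize import least_squares
C=pickle.load(open("c.pkl","rb"));c=C["top"]
px=lambda a:(np.array(a,float)+.5)/4.5-.5+[170,115]
a=px([(135,38),(283,78),(186,413),(36,365),(703,228),(616,545)])
b=np.array([(110,185,140),(110,85,140),(-110,85,140),(-110,185,140),(110,-197,42),(-110,-197,42)])/1e3
r=least_squares(lambda P:(proj(c,M(b,P))-a).ravel(),[.5,0,-.25])
P=r.x; print(P,r.fun.round(2)); np.save("P.npy",P)
inv=lambda w:(M([[0,0,0]],P)*0+[[*(np.array([[np.cos(P[2]),np.sin(P[2])],[-np.sin(P[2]),np.cos(P[2])]])@(w[:2]-P[:2])),w[2]]])[0].round(4)
for q in px([(398,228),(368,360),(562,270),(528,405)]): print("tin edge",inv(onz(c,q,.112)))
for q in px([(383,297),(548,335)]): print("tin end top",inv(onz(c,q,.157)))
k=px([(115,285)])[0]; print("knob top",inv(onz(c,k,.217)))
o1,d1=ray(c,k); o2,d2=ray(C["scene"],(339,197))
A=np.c_[d1,-d2]; s=np.linalg.lstsq(A,o2-o1,rcond=None)[0]; print("tri",inv(o1+s[0]*d1),inv(o2+s[1]*d2))
print("proj scene tin ends/knob",proj(C["scene"],M([[-.052,.135,.217],[0,.077,.112],[-.11,.185,.14],[.11,.085,.14],[.11,-.197,.042]],P))*1.5)
print("pot",inv(onz(c,px([(350,418)])[0],.084)),"spare",inv(onz(c,px([(765,440)])[0],.062)))
R=cv2.Rodrigues
from scipy.spatial.transform import Rotation as Ro
print(Ro.from_quat(robot.get_obs()["tool_rot"]).as_matrix().round(3))
E
```

```text
[ 0.59684431 -0.00086906 -0.28364471] [-0.5  -1.78  1.21 -0.88 -0.12  0.98 -1.95  1.5   0.94 -0.57  0.54  0.59]
tin edge [ 0.041  -0.0049  0.112 ]
tin edge [-0.0436 -0.01    0.112 ]
tin edge [ 0.0439 -0.1103  0.112 ]
tin edge [-0.0431 -0.1128  0.112 ]
tin end top [-0.0086 -0.01    0.157 ]
tin end top [-0.0033 -0.1112  0.157 ]
knob top [-0.0514  0.1357  0.217 ]
tri [-0.0516  0.1353  0.2194] [-0.0519  0.1365  0.2196]
proj scene tin ends/knob [[507.23033723 296.23081466]
 [451.08218187 347.75241251]
 [538.90806262 312.43394288]
 [430.31451346 395.09347913]
 [276.39967706 359.66633269]]
pot [-0.0797 -0.0081  0.084 ] spare [-0.0183 -0.2671  0.062 ]
[[-0.928  0.372 -0.001]
 [ 0.372  0.928 -0.002]
 [ 0.    -0.002 -1.   ]]
```

Pose found: mixer at (0.597, −0.001) with yaw −0.284, and the lid at mixer y ≈ −0.112. First I'll rise and turn so tool x lies along mixer y.

Emit:
play_rows(steps=[0.4,0,0,-0.3,1,0.4,0,0,-0.3,1,0.4,0,0,-0.3,1,0.4,0,0,-0.3,1,0.4,0,0,-0.3,1,0.4,0,0,-0.3,1,0.4,0,0,-0.3,1,0.4,0,0,-0.3,1,0.4,0,0,-0.3,1,0.4,0,0,-0.3,1])

```text
time: 1.1
position: [0.232, 0.5798, 0.3123]
tool_rot: [0.638, 0.77, -0.001, 0.0]
ft_force: [-0.1, 0.6, 0.1]
grip_width: 0.0606
grip_force: 0.0
```

Emit:
play_rows(steps=[0.4,0,0,0,1,0.4,0,0,0,1,0.4,0,0,0,1,0.4,0,0,0,1,0.4,0,0,0,0.7,0.4,0,0,0,0,0.4,0,0,0,0,0.4,0,0,0,0,0.4,0,0,0,0,0.4,0,0,0,0])

```text
time: 2.1
position: [0.2322, 0.5802, 0.3125]
tool_rot: [0.799, 0.602, -0.0, 0.0]
ft_force: [-0.6, -0.1, -0.6]
grip_width: 0.0613
grip_force: 0.0
```

```bash
cat > g.py <<'E'
from h import *
import sys
from scipy.spatial.transform import Rotation as Ro
P=np.load("P.npy");o=robot.get_obs();R=Ro.from_quat(o["tool_rot"]).as_matrix();p=o["position"]
c,s=np.cos(P[2]),np.sin(P[2]);W=np.array([[c,-s,0],[s,c,0],[0,0,1]])
print("t",o["time"],"world",p.round(4),"mixer",(W.T@(p-[P[0],P[1],0])).round(4),"F mixer",(W.T@o["ft_force"]).round(1),"w",o["grip_width"])
print("yaw err",(np.arctan2(R[1,1],R[0,1])-P[2]).round(4),"q",o["q"].round(2))
if len(sys.argv)>3:
    T=M([[float(v) for v in sys.argv[1:4]]],P)[0]; print("units to go",(R.T@(T-p)/.03).round(2))
E
python3 g.py 0 -.145 .30
```

```text
t 2.1 world [0.2322 0.5802 0.3125] mixer [-0.5127  0.4558  0.3125] F mixer [-0.5 -0.3 -0.6] w 0.061261912399170004
yaw err 0.004 q [ 1.01  0.44  1.32 -0.    1.38  1.29]
units to go [-20.1   17.01   0.42]
```

Emit:
play_rows(steps=[0.4,-1,0.85,0,0,0.4,-1,0.85,0,0,0.4,-1,0.85,0,0,0.4,-1,0.85,0,0,0.4,-1,0.85,0,0,0.4,-1,0.85,0,0,0.4,-1,0.85,0,0,0.4,-1,0.85,0,0,0.4,-1,0.85,0,0,0.4,-1,0.85,0,0])

```text
time: 3.1
position: [0.3949, 0.22, 0.3129]
tool_rot: [0.799, 0.602, 0.0, 0.0]
ft_force: [1.0, 0.8, 0.1]
grip_width: 0.0608
grip_force: 0.0
```

Emit:
play_rows(steps=[0.4,-1,0.85,0,0,0.4,-1,0.85,0,0,0.4,-1,0.85,0,0,0.4,-1,0.85,0,0,0.4,-1,0.85,0,0,0.4,-1,0.85,0,0,0.4,-1,0.85,0,0,0.4,-1,0.85,0,0,0.4,-1,0.85,0,0,0.4,-1,0.85,0,0])

```text
time: 4.1
position: [0.5571, -0.139, 0.3127]
tool_rot: [0.799, 0.602, 0.0, 0.0]
ft_force: [0.8, 0.9, -0.5]
grip_width: 0.0607
grip_force: 0.0
```

```bash
python3 g.py 0 -.145 .10
```

```text
t 4.1 world [ 0.5571 -0.139   0.3127] mixer [ 0.0005 -0.1437  0.3127] F mixer [ 0.5  1.1 -0.5] w 0.06067477138937973
yaw err 0.0036 q [-0.44  0.37  1.45  0.    1.33 -0.16]
units to go [-0.04 -0.02  7.09]
```

Emit:
play_rows(steps=[0.4,-0.1,0,0.8,0,0.4,-0.1,0,0.8,0,0.4,0,0,0.8,0,0.4,0,0,0.8,0,0.4,0,0,0.8,0,0.4,0,0,0.8,0,0.4,0,0,0.8,0,0.4,0,0,0.8,0,0.4,0,0,0.5,0,0.4,0,0,0.2,-0.04])

```text
time: 5.1
position: [0.5541, -0.1428, 0.0979]
tool_rot: [0.798, 0.603, -0.001, -0.001]
ft_force: [0.1, 0.4, 0.1]
grip_width: 0.0608
grip_force: 0.0
```

```bash
python3 g.py 0 -.040 .10
python3 - <<'E'
from h import *
c=robot.camera("scene");cv2.imwrite("pics/s2.png",cv2.resize(c["image"][140:310,170:380,::-1],None,fx=3.5,fy=3.5,interpolation=cv2.INTER_CUBIC))
E
```

```text
t 5.1 world [ 0.5541 -0.1428  0.0979] mixer [-0.0013 -0.1482  0.0979] F mixer [-0.1  0.4  0.1] w 0.060777499729946075
yaw err 0.008 q [-0.45  0.63  1.67 -0.    0.84 -0.17]
units to go [ 3.61  0.07 -0.07]
```

View pics/s2.png

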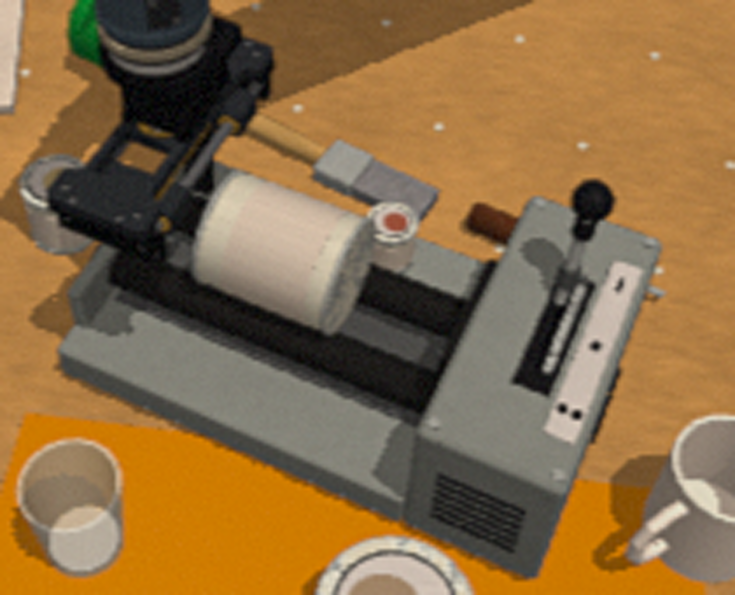

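The gripper is behind the lid and clear of everything; the base rim is at about (350,275) and the pad end at about (455,310). I'll push gently.

Emit:
play_rows(steps=[0.4,0.2,0.03,0,0.06,0.4,0.2,0,0,0,0.4,0.2,0,0,0,0.4,0.2,0,0,0,0.4,0.2,0,0,0,0.4,0.2,0,0,0,0.4,0.2,0,0,0,0.4,0.2,0,0,0,0.4,0.2,0,0,0,0.4,0.2,0,0,0])

```text
time: 6.15
position: [0.5725, -0.087, 0.1003]
tool_rot: [0.799, 0.601, -0.001, 0.001]
ft_force: [-2.3, -5.5, 2.4]
grip_width: 0.061
grip_force: 3.1
```

```bash
python3 g.py 0 -.0375 .10
```

```text
t 6.15 world [ 0.5725 -0.087   0.1003] mixer [ 0.0007 -0.0895  0.1003] F mixer [-0.7 -5.9  2.4] w 0.061047958535765966
yaw err 0.0028 q [-0.34  0.63  1.65 -0.    0.85 -0.06]
units to go [ 1.73 -0.02  0.  ]
```

Emit:
play_rows(steps=[0.4,0.2,0,0,0,0.4,0.2,0,0,0,0.4,0.2,0,0,0,0.4,0.2,0,0,0,0.4,0.2,0,0,0,0.4,0.2,0,0,0,0.4,0.2,0,0,0,0.4,0.1,0,0,0,0.4,0.1,0,0,0,0.4,0,0,0,0])

```text
time: 7.15
position: [0.586, -0.0402, 0.1002]
tool_rot: [0.799, 0.601, -0.0, 0.001]
ft_force: [-2.3, -3.5, 3.4]
grip_width: 0.0612
grip_force: 2.1
```

```bash
python3 g.py 0 -.0375 .10
```

```text
t 7.15 world [ 0.586  -0.0402  0.1002] mixer [ 0.0006 -0.0408  0.1002] F mixer [-1.2 -4.   3.4] w 0.061182676562789896
yaw err 0.0024 q [-0.26  0.64  1.63 -0.    0.87  0.02]
units to go [ 0.11 -0.02  0.01]
```

Friction is about 5 N, so I'll creep until the pad reacts.

Emit:
play_rows(steps=[0.4,0.06,0,0,0,0.4,0.04,0,0,0,0.4,0.03,0,0,0,0.4,0,0,0,0,0.4,0,0,0,0,0.4,0,0,0,0,0.4,0,0,0,0,0.4,0,0,0,0,0.4,0,0,0,0,0.4,0,0,0,0])

```text
time: 8.15
position: [0.5869, -0.037, 0.1002]
tool_rot: [0.799, 0.601, -0.001, 0.001]
ft_force: [-1.8, -5.6, 3.7]
grip_width: 0.0611
grip_force: 3.0
```

```bash
python3 g.py 0 -.0375 .10
```

```text
t 8.15 world [ 0.5869 -0.037   0.1002] mixer [ 0.0006 -0.0375  0.1002] F mixer [-0.2 -5.9  3.7] w 0.061074515144990064
yaw err 0.0024 q [-0.25  0.64  1.63 -0.    0.87  0.03]
units to go [ 0.   -0.02  0.01]
```

Emit:
play_rows(steps=[0.4,0.05,0,0,0,0.4,0.05,0,0,0,0.4,0.05,0,0,0,0.4,0,0,0,0,0.4,0,0,0,0,0.4,0,0,0,0,0.4,0,0,0,0,0.4,0,0,0,0,0.4,0,0,0,0,0.4,0,0,0,0])

```text
time: 9.15
position: [0.5871, -0.0363, 0.1002]
tool_rot: [0.799, 0.601, -0.003, 0.002]
ft_force: [-7.3, -15.0, 3.5]
grip_width: 0.061
grip_force: 8.6
```

```bash
python3 g.py 0 -.0375 .10
```

```text
t 9.15 world [ 0.5871 -0.0363  0.1002] mixer [ 0.0005 -0.0367  0.1002] F mixer [ -2.8 -16.5   3.5] w 0.06095113614257922
yaw err 0.0036 q [-0.25  0.64  1.63 -0.01  0.87  0.04]
units to go [-0.03 -0.02  0.01]
```

The force jumped to 16 N with no further motion, so the tin is on the pad. I'll back off, rise and close the fingers.

Emit:
play_rows(steps=[0.4,-0.3,0,0,0,0.4,-0.5,0,0,0,0.4,-0.6,0,0,0,0.4,-0.4,0,-0.3,0,0.4,0,0,-1,0,0.4,0,0,-1,0,0.4,0,0,-1,0,0.4,0,0,-1,0,0,0,0,-1,0,-1,0,0,-1,0])

```text
time: 10.15
position: [0.5728, -0.0832, 0.2904]
tool_rot: [0.799, 0.601, 0.0, -0.0]
ft_force: [0.2, -0.9, -0.3]
grip_width: 0.0513
grip_force: 0.0
```

```bash
python3 g.py -.115 .135 .30
python3 - <<'E'
from h import *
c=robot.camera("scene");cv2.imwrite("pics/s3.png",cv2.resize(c["image"][140:310,170:380,::-1],None,fx=3.5,fy=3.5,interpolation=cv2.INTER_CUBIC))
E
```

```text
t 10.15 world [ 0.5728 -0.0832  0.2904] mixer [-1.000e-04 -8.580e-02  2.904e-01] F mixer [ 0.5 -0.8 -0.3] w 0.05133550374318417
yaw err 0.0017 q [-0.34  0.39  1.47  0.    1.28 -0.06]
units to go [ 7.37 -3.82 -0.32]
```

View pics/s3.png

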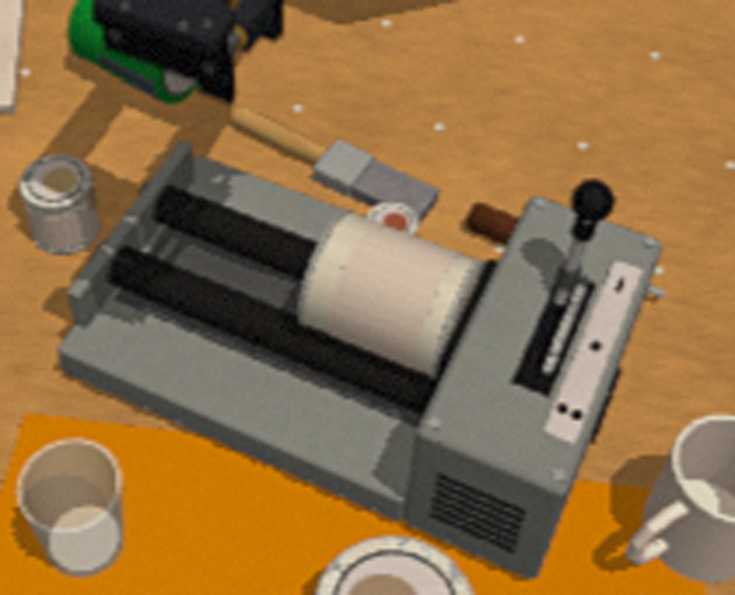

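The tin's base at about (455,320) is against the motor box wall, and the other items haven't moved. Next is the lever.

Emit:
play_rows(steps=[-1,0.6,-0.8,0,0,-1,0.8,-0.8,0,0,-1,0.8,-0.8,0,0,-1,0.8,-0.8,0,0,-1,0.8,-0.6,0,0,-1,0.9,0,0,0,-1,0.9,0,0,0,-1,0.9,0,0,0,-1,0.8,0,0,0,-1,0,0,0,0])

```text
time: 11.2
position: [0.525, 0.1611, 0.2889]
tool_rot: [0.798, 0.602, 0.001, -0.0]
ft_force: [0.1, 1.1, 0.0]
grip_width: 0.0005
grip_force: 0.0
```

Emit:
play_rows(steps=[-1,0,0,0.4,0,-1,0,0,0.5,0,-1,0,0,0.5,0,-1,0,0,0.5,0,-1,0,0,0.5,0,-1,0,0,0.4,0,-1,0,0,0,0,-1,0,0,0,0,-1,0,0,0,0,-1,0,0,0,0])

```text
time: 12.2
position: [0.5251, 0.1586, 0.2053]
tool_rot: [0.799, 0.601, 0.001, 0.0]
ft_force: [-0.6, 0.8, -0.3]
grip_width: 0.0002
grip_force: 0.0
```

```bash
python3 g.py .022 .135 .203
```

```text
t 12.2 world [0.5251 0.1586 0.2053] mixer [-0.1135  0.1331  0.2053] F mixer [-0.8  0.7 -0.3] w 0.0002302105509893878
yaw err 0.0017 q [ 0.09  0.45  1.65 -0.    1.05  0.37]
units to go [0.06 4.52 0.09]
```

Emit:
play_rows(steps=[-1,0.07,0.25,0,0,-1,0,0.25,0,0,-1,0,0.25,0,0,-1,0,0.25,0,0,-1,0,0.25,0,0,-1,0,0.25,0,0,-1,0,0.25,0,0,-1,0,0.25,0,0,-1,0,0.25,0,0,-1,0,0.25,0,0])

```text
time: 13.2
position: [0.5957, 0.1403, 0.2049]
tool_rot: [0.799, 0.601, -0.001, -0.002]
ft_force: [-3.5, 0.3, 3.0]
grip_width: 0.0005
grip_force: 1.9
```

```bash
python3 g.py .022 .135 .203
```

```text
t 13.2 world [0.5957 0.1403 0.2049] mixer [-0.0406  0.1352  0.2049] F mixer [-3.5 -0.7  3. ] w 0.0005276530350660934
yaw err 0.0021 q [0.05 0.53 1.48 0.   1.13 0.33]
units to go [-0.01  2.09  0.05]
```

Emit:
play_rows(steps=[-1,0,0.25,0,0,-1,0,0.25,0,0,-1,0,0.25,0,0,-1,0,0.25,0,0,-1,0,0.25,0,0,-1,0,0.25,0,0,-1,0,0.25,0,0,-1,0,0.25,0,0,-1,0,0.1,0,0,-1,0,0,0,0])

```text
time: 14.2
position: [0.6594, 0.1216, 0.2047]
tool_rot: [0.8, 0.6, 0.001, 0.001]
ft_force: [-0.2, 0.3, -1.0]
grip_width: 0.0005
grip_force: 0.0
```

```bash
python3 g.py .025 .135 .203
```

```text
t 14.2 world [0.6594 0.1216 0.2047] mixer [0.0258 0.1351 0.2047] F mixer [-0.3  0.3 -1. ] w 0.0004697160880565286
yaw err 0.0011 q [ 0.02  0.61  1.33 -0.    1.2   0.3 ]
units to go [-0.   -0.03  0.06]
```

Emit:
play_rows(steps=[-1,0,-0.4,0,0,-1,0,-0.8,0,0,-1,0,-0.8,0,0,-1,0,-0.8,0,0,-1,0,-0.8,-0.5,0,-1,0,-0.8,-0.8,0,-1,0,-0.8,-0.8,0,-1,0,-0.8,-0.8,0,-1,0,0,0,0,-1,0,0,0,0])

```text
time: 15.2
position: [0.4844, 0.1726, 0.2922]
tool_rot: [0.799, 0.601, 0.001, 0.001]
ft_force: [0.5, 0.2, 0.3]
grip_width: 0.0007
grip_force: 0.0
```

```bash
python3 g.py
python3 - <<'E'
from h import *
P=np.load("P.npy")
a=robot.camera("scene");b=robot.camera("top")
A=cv2.resize(a["image"][140:310,170:380,::-1],(630,510),interpolation=cv2.INTER_CUBIC)[:,:]
cv2.imwrite("pics/s4.png",A)
print("expect knob fast, crop px",(proj(a,M([[.052,.135,.217],[0,.135,.225]],P))-[170,140])*3)
t=b["image"][115:240,170:340,::-1];cv2.imwrite("pics/t4.png",cv2.resize(t,None,fx=4.5,fy=4.5,interpolation=cv2.INTER_CUBIC))
print("top",((proj(b,M([[.052,.135,.217],[0,.135,.225],[0.0445,-.028,.112],[-.0445,-.028,.112]],P))-[170,115])*4.5))
E
```

```text
t 15.2 world [0.4844 0.1726 0.2922] mixer [-0.1565  0.1351  0.2922] F mixer [0.4 0.3 0.3] w 0.0006666723169216034
yaw err 0.0026 q [ 0.12  0.29  1.62 -0.    1.23  0.41]
expect knob fast, crop px [[458.17359927 275.99639897]
 [484.07275982 215.41348879]]
top [[166.8528107  111.98225489]
 [138.76668956 195.43504092]
 [433.38330762 231.08296157]
 [393.81963915 367.64343298]]
```

View pics/s4.png

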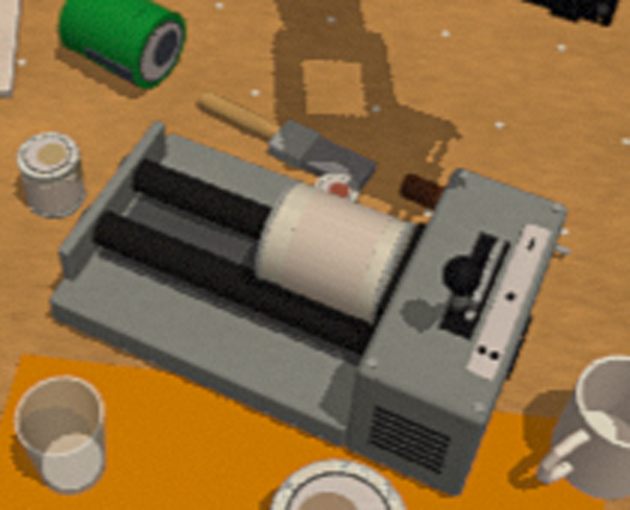

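View pics/t4.png

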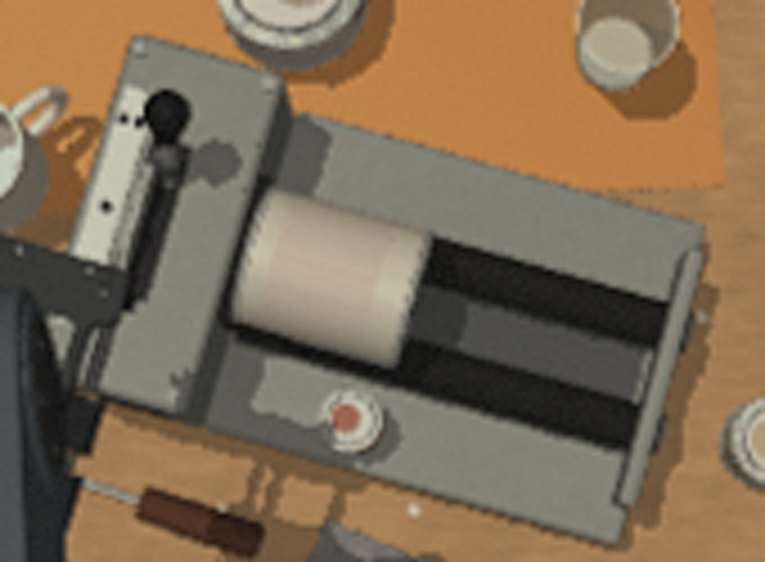

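The knob is at (462,275) in the scene view and (166,115) in the top view, as predicted for fast. The lid edge, (433,232) to (398,367), matches the home position, and the other items are where they were. Handing in.

```bash
python3 -c "
from rig import robot
print(robot.hand_in())"
```

```text
the job is handed in; nothing more can be done
None
```

The tin is pushed up against the stop pad, the speed lever is at its second stop (fast), and the job is handed in. My last camera check, at about 15 s of the 48 s allowed, agreed with both; the hand-in gave no verdict.

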